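# Push a cake tray past the spring catch of its dock

### The arm

A 6-joint arm with a two-finger parallel gripper is mounted at the origin on the work surface. World frame = base frame: x ahead of the robot, y to its left, z up, the work surface at z = 0. Lengths are in m, angles in degrees, forces in N, time in s.
With the tool pointing down it reaches from about 0.325 to 0.925 m from the base axis. Payload 3.1 kg.
Tool frame: the origin (TCP) lies midway between the tips of the shut fingers; the grasp point (between the pads) lies 19 mm behind it; z points along the fingers, y is the direction in which the jaws open and shut (so a half turn about z gives the same grasp; the last joint's range is limited). The gripper opens to 85 mm and grips with 20 to 120 N. Pads are 22 mm wide; open, the fingers measure 114 mm over their backs; the gripper's body (76 mm by 85 mm) begins 54 mm behind the grasp point. The pads swing forward as they close: fully open they stand 13 mm farther back than shut.
Start: joints at [70.577, 12.427, 92.441, -0, 75.132, -6.429], TCP at [0.141, 0.609, 0.231] pointing down, gripper open.
Joint ranges: [-157.48, 157.48], [-44.54, 120.13], [17.64, 146.25], [-64.5, 244.5], [7.68, 150.69], [-147.95, 147.95]. Speed limits (degrees/s): [159.86, 159.86, 180, 180, 180, 180].

### API

Orientations are given as a 3x3 rotation matrix whose columns are the frame's x, y, z axes.
In Python, from plant import manip gives the robot as it stands.
- The arm moves only by the tool apply_moves, never from a script. Its argument "plan" is a list of rows, each a list of 3 entries, a list of its own where there are three numbers: the shift along the tool's x, y, z in mm, then the turn about the tool's z in degrees, then the finger opening in mm, from 0 to 85.4. In form: [[[x, y, z], turn, hand], ...]. A call has 1 to 12 rows; each row is the pose to reach, as a shift and turn from the pose commanded when the call began, along the tool's axes at that moment; what a row does not reach only later rows make up. A row lasts 1/8 s, in which the tool goes at most 62.5 mm and 10.7 degrees, less where a joint would pass 70% of its speed; a pose out of reach is approached as far as the arm can. A call with a gripper value outside its range is refused whole. The fingers move at their own pace and stop on an object; the grip force is fixed at half the most. Time passes only in rows, so rows that repeat a pose let the fingers close. It gives the time, the measured TCP pose, the force and the opening at its end, in the units of the state.
- manip.get_obs(): the state, without advancing time (a new reading comes with each control period).
- manip.camera(name): name is "scene" or "top" or "wrist"; returns a dict with "img" (480x640x3 uint8, red, green, blue), "vfov" (degrees; the focal length in pixels is half the picture's height over the tangent of half this angle, whatever the lens; pixels are square), "cx", "cy" (the principal point, pixels), "R" (3x3) and "t" (3): a world point X has camera coordinates R X + t. Camera axes: x right, y down, z forward; pixel columns grow to the right and rows downward; lengths in m; the calibration is good to about 2 mm. The wrist camera is an equidistant fisheye: a pixel r from the principal point sees the ray r / f radians off the axis. A picture is of the moment at which its call begins. There is no depth.
- manip.close_job(): hands the job in, once; it reports no verdict.
The state is a dict: "clock": time; "q": joint angles; "qvel": joint speeds; "joint_torque": joint torques, N m; "tool_pos": TCP position; "ee_rot": TCP orientation; "ft_force": force on the tool from outside, world axes, zero at the start; "torque": the same for the moment, N m; "width": finger opening in m.
Only numpy, scipy, OpenCV 4.12 (cv2) and the standard library are available. Lean on these libraries where they do the work, as an engineer would, in place of code of your own. Each camera call takes 0.05 s, during which the arm holds its last target. There are 200 camera calls.

### The job

Lock the loaded cake tray into the white dock: with a fingertip press the long spring bar down and keep it held down while you push the tray by its rear plate along the rails, over the sunken catch, until it is fully home against the end stop. Then let go and move clear, so that the catch springs up through the tray's window and locks it. Only press and push: do not lift or tip the tray, keep the small round tin in its place on it, and leave everything else on the counter alone.

Things in the scene. Friction and masses are not known exactly. Their poses are not given: they have to be found in the camera images.
- dock: White plastic dock fixed to the counter, 330 long (x) x 146 wide (y). Origin: centre of its underside, on the counter; its +x is the way the tray is pushed home, z up. Two rails, tops 40 mm high, run its whole length with a lane 64 mm wide between them (y -32 to +32 mm). Outer guides 54 mm high. End stop 62 mm high, its face at dock x = +143 mm; the other end is open.
- spring_bar (a joint): Travel of the spring bar, m: 0 = up (rest), 0.018 = fully down (hard stop). The bar moves straight down without tilting wherever it is pressed; about 2 N at first, 5 N fully down. The tray passes over the catch only with the bar at least 14 mm down (aim for 16 to 18). It springs up when let go, unless something is above the tooth.
- tooth_top (a point): Centre of the top of the catch, an upright tooth 12 long x 24 wide on the spring bar's end near the end stop, 17 mm above the bar's top. At dock x = +96 mm, y = 0; 54 mm above the counter at rest; moves with the bar.
- bar_top (a point): Point on the flat top of the spring bar near its free end (dock x = -135 mm, y = 0), 37 mm above the counter at rest, 19 mm fully down; moves with it. The bar is a dark steel strip in the middle of the lane, 50 wide, 6 thick, dock x = -160 to +102 mm, uncovered from its free end up to the tray's rear plate (55 mm or more at the start).
- tray: Loose flat steel tray, 165 long (its x) x 120 wide x 10 thick, about 0.7 kg, on the rails between the guides (3 mm play each side), underside 40 mm above the counter. Origin: centre of its underside; x like the dock's. Front edge at tray x = +82.5 mm, at the start 8 to 30 mm short of the tooth; at home against the end stop (origin at dock x = about +60 mm).
- push_face (a point): Centre of the rear face of the tray's upright push plate (12 thick, 112 wide, top 74 mm above the counter), at tray x = -82.5 mm, 22 mm above the tray's underside. Push here towards the dock's +x; at home it lies at dock x = -22 mm.
- window (a point): Centre of the rectangular window through the tray, 20 mm long (x) x 36 mm wide, at tray x = +36.5 mm, at the height of the tray's upper face. At home it stands over the catch tooth (dock x = +96 mm), which rises through it and shows 4 mm above the tray's face.
- tin: Small round lidded foil cake tin, 82 mm across the rim, 33 high, 0.25 kg, loose on the tray between the window and the push plate. Origin: centre of its underside.
- tray_spot (a point): Point on the tray's upper face (tray x = -23.5 mm) where the tin stands.
- cake: Frosted cake on a white plate, plate 170 mm across, 68 high; bystander. Origin: centre of its underside.
- foil_pan: Open aluminium foil pan, 164 mm across, 42 high; bystander. Origin: centre of its underside.
- bowl: White bowl, 120 mm across, 50 high; bystander. Origin: centre of its underside.
- jar: Amber glass jar, 48 mm across, 75 high, beside the dock on its -y side; bystander. Origin: centre of its underside.
- ramekin: White ramekin, 60 mm across, 38 high, beside the dock on its +y side; bystander. Origin: centre of its underside.
- spatula: Metal spatula with black handle, 250 mm long, lying beside the dock on its +y side; bystander. Origin: middle of its length.
- spoon: Steel spoon 170 mm long lying on the counter beyond the dock; bystander. Origin: middle of its length.
Not all that is in view belongs to the job. What is shaped like the tin but blue or purple is not meant.

How it is judged (in metres and radians):
On the way, in this order (a step that is already met when the one before it is completed fails the run):
1. the spring bar is pressed down by the fingers while the tray is still short of the catch (value of joint spring_bar above 0.0135 m and contact force between the fingers and spring_bar above 0.5 N and x of window in the frame of dock below 0.046 m), for 0.1 s.
2. the tray slides over the catch while the fingers hold the bar down (value of joint spring_bar above 0.0125 m and contact force between the fingers and spring_bar above 0.3 N and x of window in the frame of dock above 0.056 m), for 0.05 s.
3. the tray is home and the catch has sprung up in its window (x of window in the frame of dock between 0.091 and 0.101 m and value of joint spring_bar below 0.004 m), for 0.2 s.
At the end, for the whole second after the job is handed in: The tray lies flat on the rails and at rest with its window over the catch (within 5 mm along the dock), the spring bar is back up (less than 4 mm down) with the catch through the window, and the tin stands upright within 20 mm of its spot on the tray (all of step 3 and z of tray in the frame of dock below 0.043 m and angle between tray's own z axis and vertical below 0.04 rad and linear speed of tray below 0.02 m/s and distance between tin and tray_spot below 0.02 m and angle between tin's own z axis and vertical below 0.1 rad); the robot touches nothing.
It fails at once if the tray is lifted off the rails or tipped (z of tray in the frame of dock above 0.052 m or angle between tray's own z axis and vertical above 0.15 rad).
It fails at once if the tin is lifted, tipped or pushed off its place (distance between tin and tray_spot above 0.025 m or angle between tin's own z axis and vertical above 0.25 rad).
It fails at once if another thing on the counter is disturbed (distance of any of cake, foil_pan, bowl, jar, ramekin, spatula, spoon from where it was at the start of the episode above 0.02 m).
It also fails if it takes over 35 s, if anything falls off the work surface, if the arm or the gripper's body presses on something with over 40 N, if the wrist force passes 120 N, or if a joint passes its speed limit or range.

## Working session

There is one attempt and no reset: what is moved stays moved. The work goes in short steps, Python scripts to look and compute and a tool call to move; the robot and the scene stay as the last step left them, time stands still between calls to the robot, and variables do not carry over. Pictures are saved under pics/ and viewed, about 8 in all and at most 12, crops included, and the job is handed in when it is done.

Besides the shell and the picture viewer there is one more tool, called after "Request:" by a JSON object that holds its "api" and its "payload", one argument or row to a line. apply_moves: Moves the arm, as the interface text tells. Its arguments: {"type":"object","properties":{"plan":{"type":"array"}},"required":["plan"]}

```bash
mkdir -p pics
cat > h.py <<'E'
import numpy as np, cv2
from plant import manip
def ray(c,u,v):
    f=240/np.tan(np.radians(c["vfov"])/2); R=np.array(c["R"]);t=np.array(c["t"])
    d=np.array([(u-c["cx"])/f,(v-c["cy"])/f,1.]); return -R.T@t, R.T@d
def plane(c,u,v,z):
    o,d=ray(c,u,v); return o+d*(z-o[2])/d[2]
def proj(c,X):
    f=240/np.tan(np.radians(c["vfov"])/2); p=np.array(c["R"])@np.array(X)+np.array(c["t"]); return c["cx"]+f*p[0]/p[2],c["cy"]+f*p[1]/p[2]
E
python3 - <<'E'
from h import *
for n in("scene","top"):
    c=manip.camera(n); cv2.imwrite(f"pics/{n}0.png",c["img"][...,::-1]); print(n,c["vfov"],c["cx"],c["cy"],np.round(c["R"],3).tolist(),c["t"])
o=manip.get_obs(); print(o)
E
```

```text
scene 52.89509597369324 314.94849780960516 237.66906564454257 [[-0.739, 0.674, -0.001], [0.379, 0.413, -0.828], [-0.557, -0.612, -0.561]] [ 0.4292867  -0.16077865  1.47942559]
top 51.22542813824812 316.5192293061862 240.62435873554145 [[-0.013, -1.0, 0.008], [-0.997, 0.013, -0.075], [0.075, -0.009, -0.997]] [0.00193563 0.54741482 1.16201393]
{'clock': 0.1, 'q': array([ 7.05783443e+01,  1.24734737e+01,  9.25226869e+01,  1.11036957e-03,
        7.51343695e+01, -6.43086483e+00]), 'qvel': array([-0.04748532, -0.1605655 , -0.19771294, -0.10799874,  0.02766686,
       -0.00103454]), 'joint_torque': array([-9.77394739e-04, -3.98079801e+01, -3.04968739e+01, -1.70855246e-04,
        4.23884892e-03,  2.45950264e-05]), 'tool_pos': array([0.14023572, 0.60827335, 0.23005663]), 'ee_rot': array([[-9.74404980e-01,  2.24798430e-01, -7.75199021e-04],
       [ 2.24799600e-01,  9.74402663e-01, -2.14231340e-03],
       [ 2.73767302e-04, -2.26174527e-03, -9.99997405e-01]]), 'ft_force': array([ 0.04472076, -0.34700841,  0.16763491]), 'torque': array([-0.00155366,  0.02286423, -0.02141049]), 'width': 0.08548669312682908}
```

View pics/top0.png

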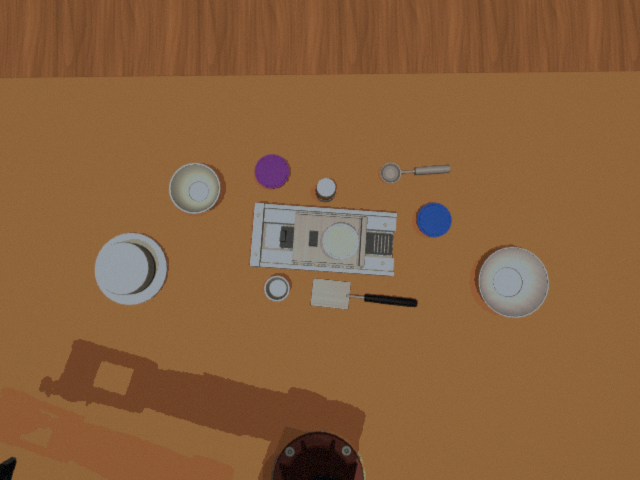

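View pics/scene0.png

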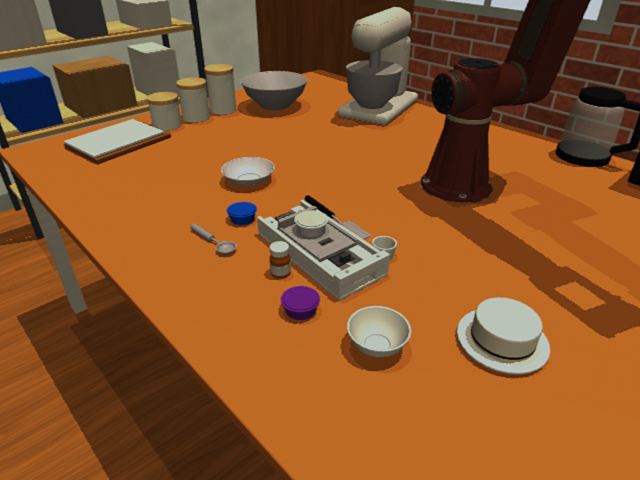

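Top view: the dock spans about columns 250–397 and rows 203–274. Its end stop is at the left (world +y) and its open end at the right. Tin candidates are the silver one on the tray (341,241), purple (272,171) and blue (434,219). I choose the silver one. Next is a close crop to measure from.

Run:
```python
import cv2
i=cv2.imread("pics/top0.png")[190:290,240:410]
cv2.imwrite("pics/crop1.png",cv2.resize(i,None,fx=4.7,fy=4.7,interpolation=cv2.INTER_CUBIC))
```

```text
(no output)
```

View pics/crop1.png

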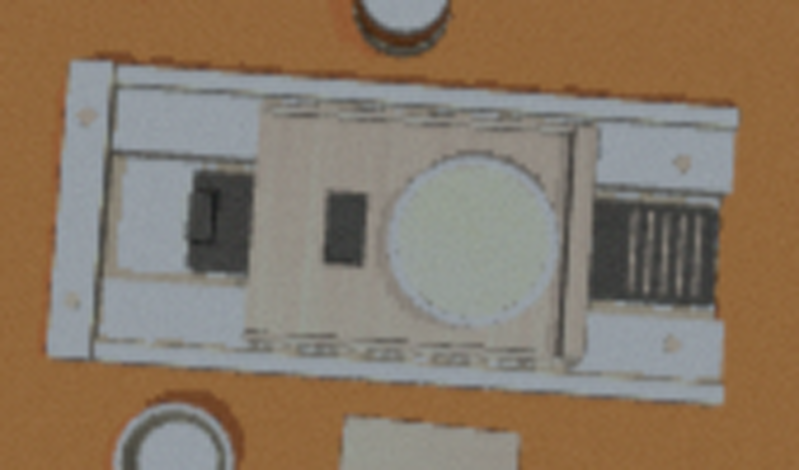

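The crop shows:
- Stop corners at crop (72,60) and (48,356)
- Guide ends at (738,108) and (723,403)
- Bar free end at about (716,255)
- Plate rear edge from (597,127) to (580,362)
- Tin on the tray at (472,240), silver, so the choice is right

Run:
```python
from h import *
c=manip.camera("top")
P=lambda u,v,z: plane(c,240+(u+.5)/4.7-.5,190+(v+.5)/4.7-.5,z)
a,b=P(72,60,.062),P(48,356,.062); d,e=P(738,108,.054),P(723,403,.054)
print(a,b,d,e)
m1=(a+b)/2;m2=(d+e)/2
ax=(m1-m2)[:2];L=np.linalg.norm(ax);ax/=L; ay=np.array([-ax[1],ax[0]])
w=np.arctan2(ax[1],ax[0]);print("len",L,"width",np.linalg.norm(a-b),np.linalg.norm(d-e),"yaw",np.degrees(w))
O=((m1+m2)/2)[:2]; print("O",O)
D=lambda p:np.round([(p[:2]-O)@ax,(p[:2]-O)@ay],4)
for n,p in dict(bar=P(716,255,.037),pl1=P(597,127,.074),pl2=P(580,362,.074),win=P(346,228,.05),tooth=P(200,215,.054),front=P(256,215,.05)).items(): print(n,p,D(p))
R=manip.get_obs()
T=R["ee_rot"];p=R["tool_pos"]
for x,z in((-.120,.075),(-.120,.036),(-.033,.017)):
    g=np.r_[O+ax*x,z]; print(x,z,g,"tool shift mm",np.round(1000*T.T@(g-p),1))
print("tool x yaw",np.degrees(np.arctan2(T[1,0],T[0,0])),"y yaw",np.degrees(np.arctan2(T[1,1],T[0,1])))
```

```text
[0.63393921 0.13499831 0.062     ] [0.48996806 0.14717396 0.062     ] [ 0.60740014 -0.19072677  0.054     ] [ 0.4630043  -0.17973459  0.054     ]
len 0.3274115222540496 width 0.14448508130484367 0.1448136291473791 yaw 85.31337962165031
O [ 0.54857793 -0.02207227]
bar [ 0.53633304 -0.18083689  0.037     ] [-0.1592 -0.0008]
pl1 [ 0.59642301 -0.11902307  0.074     ] [-0.0927 -0.0556]
pl2 [ 0.48340335 -0.10851055  0.074     ] [-0.0915  0.0579]
win [0.55106937 0.00252064 0.05      ] [ 0.0247 -0.0005]
tooth [0.55803094 0.07376403 0.054     ] [ 0.0963 -0.0016]
front [0.55802839 0.04656169 0.05      ] [ 0.0692 -0.0038]
-0.12 0.075 [ 0.53877323 -0.14167105  0.075     ] tool shift mm [-557.  -641.   156.3]
-0.12 0.036 [ 0.53877323 -0.14167105  0.036     ] tool shift mm [-557.  -640.9  195.3]
-0.033 0.017 [ 0.54588163 -0.05496194  0.017     ] tool shift mm [-544.4 -554.8  214.2]
tool x yaw 167.00629804901698 y yaw 77.00632206951666
```

Request:
{"api": "apply_moves", "payload": {
  "plan": [
    [[-30,-35,5],5,40],
    [[-75,-86,15],15,0],
    [[-120,-138,25],25,0],
    [[-165,-190,35],35,0],
    [[-210,-241,45],45,0],
    [[-255,-293,55],55,0],
    [[-300,-345,65],65,0],
    [[-345,-397,75],75,0],
    [[-390,-449,80],81.7,0],
    [[-435,-500,80],81.7,0],
    [[-480,-552,80],81.7,0],
    [[-520,-598,80],81.7,0]
  ]
}}

```text
clock: 1.65
tool_pos: [0.4832, -0.0362, 0.1518]
ee_rot: [[0.082, 0.997, 0.0], [0.997, -0.082, 0.0], [0.0, 0.0, -1.0]]
ft_force: [1.0, 0.0, 1.8]
width: 0.0001
```

Request:
{"api": "apply_moves", "payload": {
  "plan": [
    [[-25,15,0],0,0],
    [[-48,30,10],0,0],
    [[-48,30,40],0,0],
    [[-48,30,70],0,0],
    [[-48,30,70],0,0],
    [[-48,30,70],0,0]
  ]
}}

```text
clock: 2.4
tool_pos: [0.5093, -0.0851, 0.0826]
ee_rot: [[0.082, 0.997, 0.001], [0.997, -0.082, -0.001], [-0.001, 0.001, -1.0]]
ft_force: [-0.8, -1.0, 2.9]
width: -0.0001
```

Run:
```python
from h import *
O=np.array([.54858,-.02207]);w=np.radians(85.31);ax=np.array([np.cos(w),np.sin(w)]);ay=np.array([-ax[1],ax[0]])
o=manip.get_obs();d=o["tool_pos"][:2]-O;print(o["tool_pos"],d@ax,d@ay,o["ft_force"],o["ee_rot"][:,0])
c=manip.camera("scene");i=c["img"][170:310,220:420,::-1]
cv2.imwrite("pics/s2.png",cv2.resize(i,None,fx=4,fy=4,interpolation=cv2.INTER_CUBIC))
```

```text
[ 0.50925733 -0.08507229  0.08261439] -0.06600653858923573 0.034039651221612385 [-0.84830693 -0.99851712  2.90621568] [ 8.18649928e-02  9.96643145e-01 -7.51178833e-04]
```

View pics/s2.png

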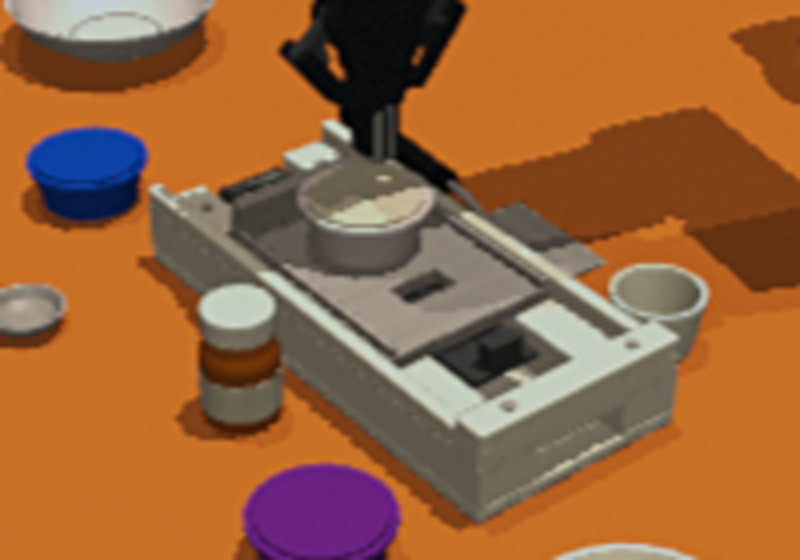

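The earlier moves were truncated, so the tip is short of the bar, just above and beside the tin. I'll rise and then correct.

Request:
{"api": "apply_moves", "payload": {
  "plan": [
    [[0,0,-25],0,0],
    [[-27,17,-25],0,0],
    [[-54,34,-25],0,0],
    [[-54,34,-20],0,0],
    [[-54,34,-5],0,0],
    [[-54,34,-5],0,0],
    [[-54,34,-5],0,0]
  ]
}}

```text
clock: 3.32
tool_pos: [0.5374, -0.1402, 0.0862]
ee_rot: [[0.081, 0.997, -0.002], [0.997, -0.081, 0.001], [0.001, -0.002, -1.0]]
ft_force: [-0.4, 0.1, 0.2]
width: 0.0
```

```bash
cat >> h.py <<'E'
def st():
    O=np.array([.54858,-.02207]);w=np.radians(85.31);ax=np.array([np.cos(w),np.sin(w)]);ay=np.array([-ax[1],ax[0]])
    o=manip.get_obs();d=o["tool_pos"][:2]-O;f=o["ft_force"];print(o["clock"],"dock xyz mm",np.round(1e3*np.r_[d@ax,d@ay,o["tool_pos"][2]],1),"F dock",np.round([f[:2]@ax,f[:2]@ay,f[2]],2))
E
python3 - <<'E'
from h import *
st()
c=manip.camera("top");i=c["img"][170:310,240:440,::-1]
cv2.imwrite("pics/t3.png",cv2.resize(i,None,fx=4,fy=4,interpolation=cv2.INTER_CUBIC))
E
```

```text
3.325 dock xyz mm [-118.6    1.5   86.2] F dock [0.09 0.44 0.18]
```

View pics/t3.png

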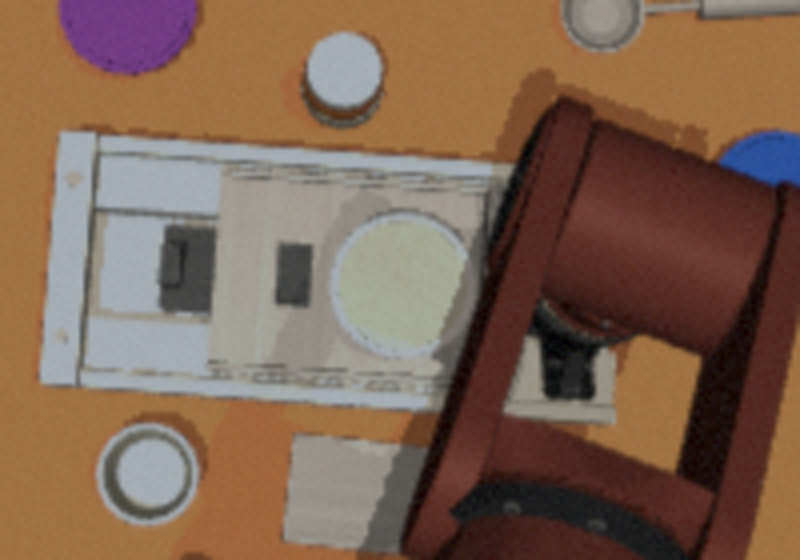

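The tip is over the bar at dock (-119, +1), and the tray, tin and window are untouched. Now I press down.

Request:
{"api": "apply_moves", "payload": {
  "plan": [
    [[0,1,20],0,0],
    [[0,1,42],0,0],
    [[0,1,50],0,0],
    [[0,1,56],0,0],
    [[0,1,61],0,0],
    [[0,1,65],0,0],
    [[0,1,67],0,0],
    [[0,1,67],0,0]
  ]
}}

```text
clock: 4.38
tool_pos: [0.5391, -0.1411, 0.0201]
ee_rot: [[0.082, 0.997, -0.0], [0.997, -0.082, 0.0], [0.0, -0.0, -1.0]]
ft_force: [-3.6, 1.4, 3.7]
width: 0.0005
```

```bash
python3 -c "
from h import *
st()"
```

```text
4.375 dock xyz mm [-119.4   -0.3   20.1] F dock [1.05 3.75 3.73]
```

Request:
{"api": "apply_moves", "payload": {
  "plan": [
    [[0,0,0.5],0,0],
    [[2,0,0.5],0,0],
    [[5,0,0.5],0,0],
    [[8,0,0.5],0,0],
    [[11,0,0.5],0,0],
    [[14,0,0.5],0,0],
    [[17,0,0.5],0,0],
    [[20,0,0.5],0,0],
    [[23,0,0.5],0,0],
    [[26,0,0.5],0,0]
  ]
}}

```text
clock: 5.62
tool_pos: [0.5422, -0.1177, 0.0201]
ee_rot: [[0.081, 0.997, 0.002], [0.997, -0.081, -0.005], [-0.004, 0.002, -1.0]]
ft_force: [-0.8, -10.7, 5.5]
width: 0.0002
```

Run:
```python
from h import *
st()
c=manip.camera("scene");i=c["img"][170:310,220:420,::-1]
cv2.imwrite("pics/s4.png",cv2.resize(i,None,fx=4,fy=4,interpolation=cv2.INTER_CUBIC))
```

```text
5.625 dock xyz mm [-95.8  -1.4  20.1] F dock [-10.78  -0.04   5.53]
```

View pics/s4.png

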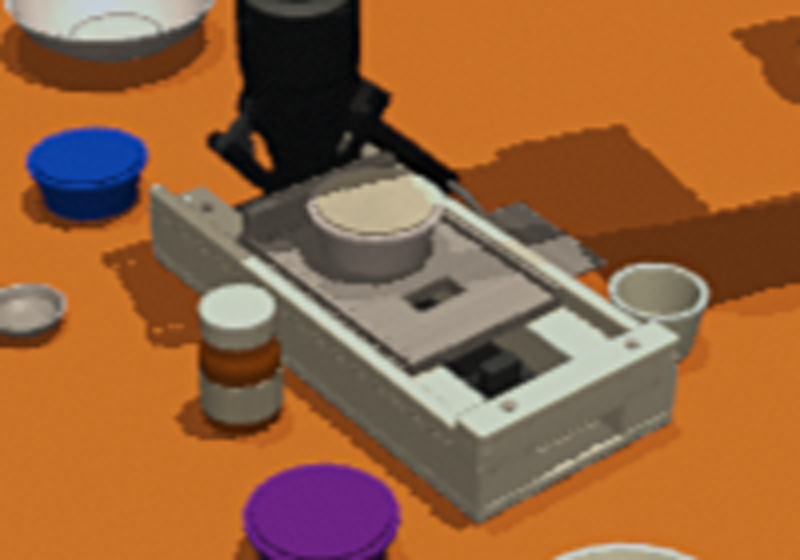

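The tray has advanced about 8 mm, with the catch sunk below it and the tin in place. I keep pushing.

Request:
{"api": "apply_moves", "payload": {
  "plan": [
    [[3,0,0.5],0,0],
    [[6,0,0.5],0,0],
    [[10,0,0.5],0,0],
    [[14,0,0.5],0,0],
    [[18,0,0.5],0,0],
    [[22,0,0.5],0,0],
    [[26,0,0.5],0,0],
    [[30,0,0.5],0,0],
    [[34,0,0.5],0,0],
    [[38,0,0.5],0,0],
    [[42,0,0.5],0,0],
    [[44,0,0.5],0,0]
  ]
}}

```text
clock: 7.18
tool_pos: [0.5461, -0.0742, 0.0201]
ee_rot: [[0.081, 0.997, 0.002], [0.997, -0.081, -0.005], [-0.005, 0.003, -1.0]]
ft_force: [-0.4, -11.7, 7.5]
width: -0.0
```

Run:
```python
from h import *
st()
c=manip.camera("scene");i=c["img"][170:310,220:420,::-1]
cv2.imwrite("pics/s5.png",cv2.resize(i,None,fx=4,fy=4,interpolation=cv2.INTER_CUBIC))
```

```text
7.175 dock xyz mm [-52.1  -1.8  20.1] F dock [-11.7   -0.58   7.5 ]
```

View pics/s5.png

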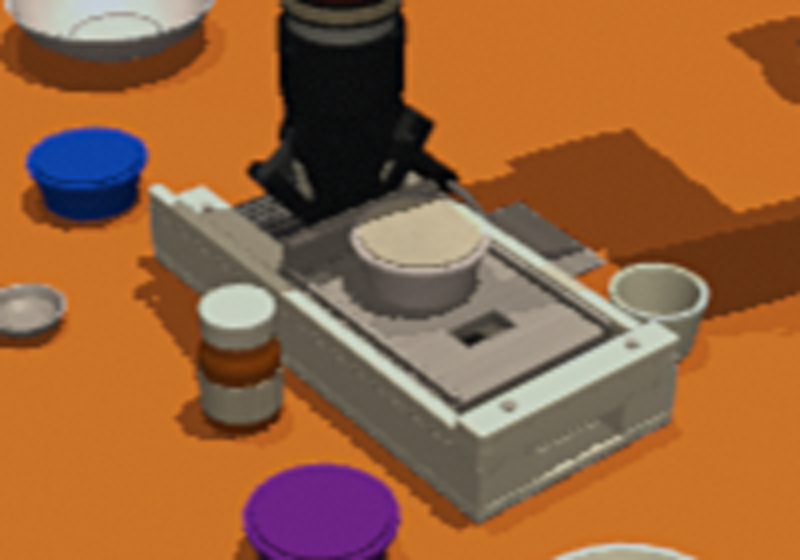

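The tray is past the catch and still sliding with 11.7 N of push force. I'll do the last stretch slowly and watch that force.

Request:
{"api": "apply_moves", "payload": {
  "plan": [
    [[3,0,0],0,0],
    [[6,0,0],0,0],
    [[9,0,0],0,0],
    [[12,0,0],0,0],
    [[14,0,0],0,0],
    [[16,0,0],0,0],
    [[17,0,0],0,0]
  ]
}}

```text
clock: 8.1
tool_pos: [0.5475, -0.0573, 0.0201]
ee_rot: [[0.081, 0.997, 0.002], [0.997, -0.081, -0.005], [-0.005, 0.003, -1.0]]
ft_force: [-0.4, -12.6, 6.7]
width: 0.0004
```

```bash
python3 -c "
from h import *
st()"
```

```text
8.1 dock xyz mm [-35.2  -1.8  20.1] F dock [-12.6   -0.62   6.67]
```

Request:
{"api": "apply_moves", "payload": {
  "plan": [
    [[1,0,0],0,0],
    [[2,0,0],0,0],
    [[3,0,0],0,0],
    [[3,0,0],0,0]
  ]
}}

```text
clock: 8.6
tool_pos: [0.5475, -0.056, 0.0201]
ee_rot: [[0.08, 0.997, 0.002], [0.997, -0.08, -0.008], [-0.008, 0.002, -1.0]]
ft_force: [-2.2, -17.6, 6.9]
width: -0.0
```

Run:
```python
from h import *
st()
c=manip.camera("scene");i=c["img"][190:310,260:420,::-1]
cv2.imwrite("pics/s6.png",cv2.resize(i,None,fx=5,fy=5,interpolation=cv2.INTER_CUBIC))
```

```text
8.6 dock xyz mm [-33.9  -1.7  20.1] F dock [-17.77   0.79   6.93]
```

View pics/s6.png

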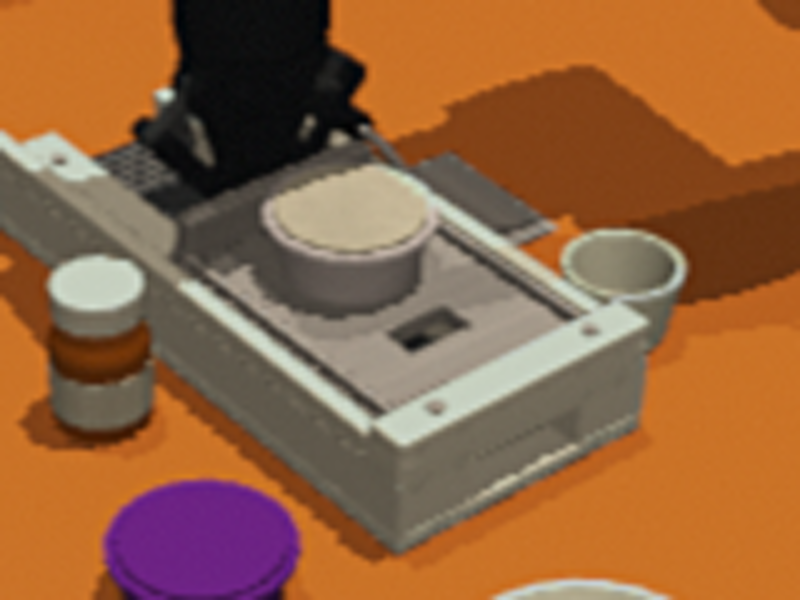

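The tip has stalled at -34 while the force rose from 12.6 to 17.8 N, so the tray is against the stop. One more small push to confirm, then I back off with the bar held and rise.

Request:
{"api": "apply_moves", "payload": {
  "plan": [
    [[2,0,0],0,0],
    [[2,0,0],0,0],
    [[0,0,0],0,0],
    [[-4,0,0],0,0],
    [[-9,0,0],0,0],
    [[-12,0,0],0,0],
    [[-14,0,-6],0,0],
    [[-14,0,-15],0,0],
    [[-14,0,-30],0,0],
    [[-14,0,-60],0,0],
    [[-20,0,-100],0,0],
    [[-40,0,-140],0,0]
  ]
}}

```text
clock: 10.15
tool_pos: [0.5419, -0.0911, 0.1598]
ee_rot: [[0.08, 0.997, -0.002], [0.997, -0.08, -0.0], [-0.0, -0.002, -1.0]]
ft_force: [0.0, -0.3, 0.6]
width: 0.0
```

Request:
{"api": "apply_moves", "payload": {
  "plan": [
    [[-40,0,-10],0,0],
    [[-80,0,-10],0,0],
    [[-120,0,-10],0,0],
    [[-120,0,-10],0,0],
    [[-120,0,-10],0,0]
  ]
}}

```text
clock: 10.78
tool_pos: [0.5327, -0.2105, 0.1687]
ee_rot: [[0.082, 0.997, -0.001], [0.997, -0.082, 0.001], [0.001, -0.001, -1.0]]
ft_force: [0.8, -0.2, 1.0]
width: -0.0004
```

Run:
```python
from h import *
st()
s=manip.camera("scene")["img"][190:310,260:420,::-1]; t=manip.camera("top")["img"][190:290,240:410,::-1]
cv2.imwrite("pics/f7.png",cv2.resize(s,None,fx=5,fy=5,interpolation=cv2.INTER_CUBIC))
cv2.imwrite("pics/f8.png",cv2.resize(t,None,fx=4.7,fy=4.7,interpolation=cv2.INTER_CUBIC))
```

```text
10.775 dock xyz mm [-189.1    0.5  168.7] F dock [-0.15 -0.83  0.97]
```

View pics/f7.png

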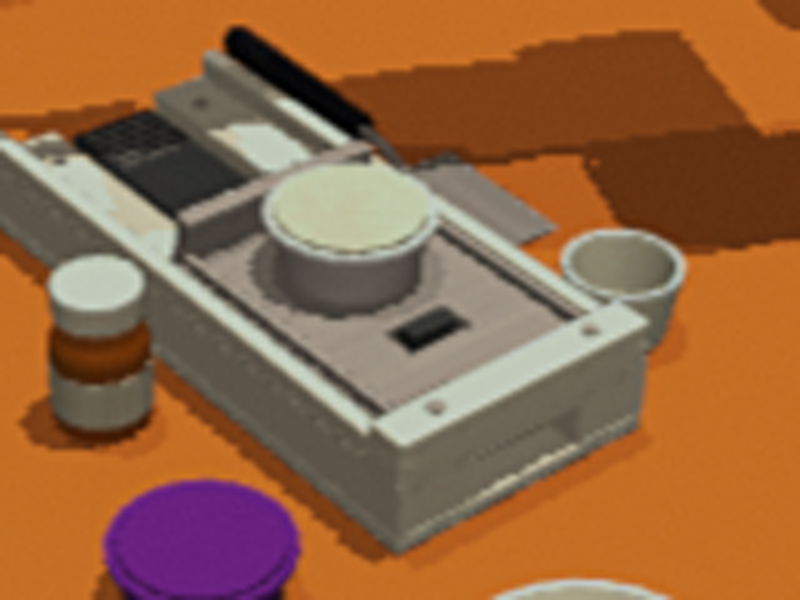

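View pics/f8.png

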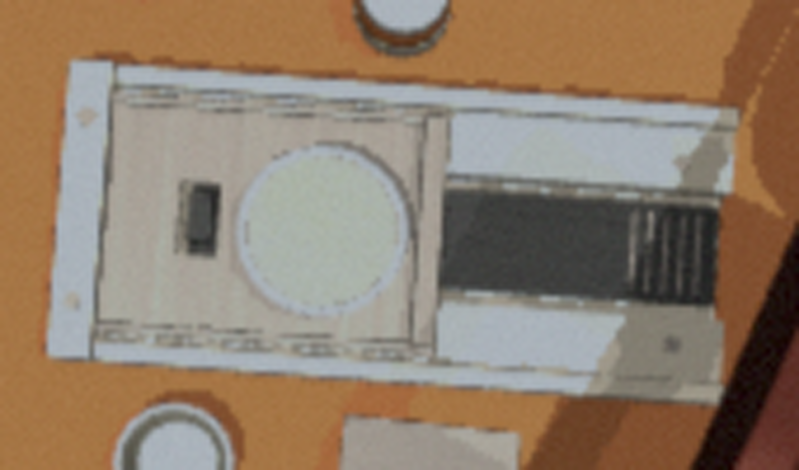

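The tray's front edge is against the stop. The tooth shows raised in the window at crop (202,218), the bar is back up, and the tin and its neighbours are in place. Handing in.

```bash
python3 -c "
from h import *
print(manip.close_job())"
```

```text
the job is handed in; nothing more can be done
None
```

The tray is locked in the dock and the job is handed in at about 11 s on the robot's clock; no verdict was reported.

- **What I did:** I pressed the spring bar about 17 mm down with the closed fingertips. Holding it there, I pushed the rear plate along the rails until the fingers stalled at dock x of about -34 mm. The push force rose from about 12 N to 18 N at the stop. Then I backed off, lifted and moved clear.
- **Last checks:** The final pictures show the tray against the end stop, the catch up through the window and the bar back up. The tin is upright about where it started, and the jar, ramekin and spatula blade look unmoved. I did not re-check the cake, foil pan, bowl or spoon, but the arm worked well away from them. The wrist force was back to about zero.
- **What went off plan:** The first approach stopped short because fast moves were truncated, leaving the fingertips just above and beside the tin. I raised and corrected before pressing, and nothing was touched. The sideways force reading of about 3.7 N just after pressing was never explained; it was near zero in the next reading.

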